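Load a slate sign blank into the engraver

ROBOT

A 6-joint arm with a two-finger parallel gripper is mounted at the origin on the work surface. World frame = base frame: x ahead of the robot, y to its left, z up, the work surface at z = 0. Lengths are in mm, angles in rad, forces in N, time in s.
With the tool pointing down it reaches from about 300 to 775 mm from the base axis. Payload 14.6 kg.
Tool frame: the origin (TCP) lies on the centre line of the jaws, within the pads' length; the fingertips stand 25 mm ahead of it and the grasp point (between the pads) lies 6 mm ahead of it; z points along the fingers, y is the line along which they close (so a half turn about z gives the same grasp; the last joint's range is limited). The gripper opens to 94 mm and grips with 3 to 60 N. Pads are 16 mm wide; open, the fingers measure 119 mm over their backs; the gripper's body (75 mm by 177 mm) begins 78 mm behind the grasp point.
Start: joints at [1.231, 0.3, 1.521, -0, 1.321, -0.067], TCP at [148.184, 529.652, 230.446] pointing down, gripper open.
Joint ranges: [-3.03, 3.03], [-0.79, 2.21], [0.23, 2.52], [-1.04, 4.18], [0, 3.07], [-2.55, 2.55]. Speed limits (rad/s): [2.22, 2.22, 2.57, 3.14, 3.14, 3.14].

INTERFACE

Orientations are given as a rotation vector (axis times angle).
In Python, from cell import env gives the robot as it stands. The module is installed in compiled form; this text tells all that it offers.
- The arm moves only by the tool send_rows, never from a script. Its argument "motion" is one flat list of numbers, 7 for each row, row after row: the turn, a rotation vector about the tool's x, y, z normalised to -1 to 1, where 1 is 0.5 rad, then the shift along the tool's x, y, z normalised to -1 to 1, where 1 is 0.04 m, then the opening, from -1 (shut) to 1 (fully open). In form: [rx, ry, rz, tx, ty, tz, claw, rx, ry, rz, tx, ty, tz, claw, ...]. A call has 1 to 8 rows; each row shifts and turns the commanded pose from where the row before left it, along the tool's axes as they then stand; what a row does not reach is not made up. A row lasts 1/12 s, in which the tool goes at most 41.7 mm and 7.16 degrees, less where a joint would pass 70% of its speed; a pose out of reach is approached as far as the arm can. A call with a number of a shift or a turn outside -1 to 1 is refused whole. A call with a gripper value outside its range is refused whole. The fingers move at their own pace and stop on an object; "grip_force" is the grip in N (left out, the last holds). Time passes only in rows, so rows that do not move let the fingers close. It gives the time, the measured TCP pose, the force, the opening and the grip force at its end, in the units of the state.
- env.get_obs(): the state, without advancing time (a new reading comes with each control period).
- env.get_image(name): name is "scene" or "top"; returns the picture (384x512x3 uint8, red, green, blue); there is no depth.
- env.camera_info(name): a dict with "K" (3x3 intrinsics, pixels), "k1" (the pictures are not rectified: a ray, as slopes to the right and down, at radius r is drawn at 1 + k1 r^2 times it, then the intrinsics apply), "R" (3x3) and "t" (3): a world point X has camera coordinates R X + t. Camera axes: x right, y down, z forward; pixel columns grow to the right and rows downward; lengths in mm; the calibration is good to about 2 mm. A picture is of the moment at which its call begins. camera_info takes no time and is no camera call.
- env.finish_job(): hands the job in; it is judged then, once.
The state is a dict: "t": time; "joint_positions": joint angles; "joint_vel": joint speeds; "tau": joint torques, N m; "tcp_pos": TCP position; "eef_rot": TCP orientation; "wrist_force": force on the tool from outside, world axes, zero at the start; "wrist_torque": the same for the moment, N m; "opening": finger opening in mm; "grasp_force": force on a finger pad.
Only numpy, scipy, OpenCV 4.12 (cv2) and the standard library are available. Lean on these libraries where they do the work, as an engineer would, in place of code of your own. Each camera call takes 0.05 s, during which the arm holds its last target. There are 200 camera calls.

TASK

Take the long slate slab off the white-topped carton and set it down gently, lengthwise, on the bare infeed half of the engraver's bed, clear of the head, and let go of it. Then take hold of it near its outer end (or push it there) and slide it flat along the bed under the head until it lies squarely within the cork mat, and lower the presser lever fully so that its roller comes down on the slab. Leave everything else on the bench where it is.

Things in the scene. Friction and masses are not known exactly. Their poses are not given: they have to be found in the camera images.
- slab: long dark slate slab (sign blank), 160 x 60 x 14 mm thick, about 0.37 kg, a tiny hole mark near each corner, both ends alike. Origin: centre of its underside; x along its length, y across its width, z up. It starts flat on the carton. (The slate coaster is square.)
- carton: closed flat stock carton with a white lid, 244 x 174 x 45 mm high, fixed to the table. Origin: centre of its underside; x along its length.
- engraver: desktop engraver, fixed. Origin: table level, below the middle of its cork mat; x is the feed direction (infeed to head), z up. Bed: aluminium plate, top 10 mm above the table, x -270 to +190 mm, y -75 to +75 mm; bare infeed: x -270 to -92 mm. The loaded slab lies centred over the origin, its length along x, either way round; its outer 90 mm stay out from under the head
- mat_center (a point): middle of the cork mat, on the bed's top (10 mm above the table); axes as the engraver's. The mat is flush with the bed, 184 mm along x, 84 mm along y
- infeed_center (a point): middle of where the slab is set down on the bare infeed, on the bed's top, 170 mm before mat_center; axes as the engraver's
- head_front (a point): middle of the lower front edge of the head, a white box over the bed: engraver x +10 to +185 mm, y -45 to +45 mm, underside 65 mm and top 150 mm above the table; from x = +120 mm a column fills the space below it
- presser (a joint): angle of the presser lever about its shaft, which lies along the engraver's y at x = +30 mm, 70 mm above the table. Starts raised, 0.42 to 0.68; 0 when its roller rests on the slab; -0.12 when down with no slab. It stays where it is left; about 4 N on the grip moves it.
- lever_grip (a point): middle of the lever's black grip, a level bar 16 mm thick, 58 mm long along the engraver's y, beside the head (y +57 to +115 mm), 86 mm from the shaft. At joint 0 it is at engraver x = +115 mm, 85 mm above the table; at 0.55 at x = +95 mm, 127 mm high. Push it down from above, following the arc
- coaster: square slate coaster, 95 x 95 x 9 mm, lying flat. A bystander: leave it alone. Origin: centre of its underside
- jar: amber glass jar, 66 mm across, 95 mm high. A bystander: leave it alone. Origin: centre of its underside
- tape_roll: roll of brown tape lying flat, 100 mm across, 48 mm high. A bystander: leave it alone. Origin: centre of its underside
- small_carton: small brown cardboard box, 90 x 70 x 55 mm high. A bystander: leave it alone. Origin: centre of its underside
- mug: white mug, 80 mm across, 90 mm high, handle at its +y side. A bystander: leave it alone. Origin: centre of its underside
- brush: hand brush lying on the table. A bystander: leave it alone. Origin: centre of its underside
- wood_plaque: brown wooden plaque, 120 x 90 x 12 mm, lying flat. A bystander: leave it alone. Origin: centre of its underside
Mind the look-alikes: they are no part of the job. What is shaped like the slab but green is not meant.

How it is judged:
By the outcome, as a careful person would: the job done as asked, in the order asked, and still so for the second after the job is handed in, with the robot touching nothing.
It also fails if it takes over 61 s, if anything falls off the work surface, if the arm or the gripper's body presses on something with over 40 N, if the wrist force passes 120 N, or if a joint passes its speed limit or range.

## Working session

There is one attempt and no reset: what is moved stays moved. The work goes in short steps, Python scripts to look and compute and a tool call to move; the robot and the scene stay as the last step left them, time stands still between calls to the robot, and variables do not carry over. Pictures are saved under pics/ and viewed, at most 10 in all, crops included, and the job is handed in when it is done.

Besides the shell and the picture viewer there is one more tool, called after "Call:" as name(argument=value, ...) on one line, values as JSON. send_rows: Moves the arm, as the interface text tells. Scaled input: -1 to 1 covers 0.04 m each way for a shift and 0.5 rad each way for a turn. Its arguments: {"type":"object","properties":{"motion":{"type":"array","items":{"type":"number"}},"grip_force":{"type":"number"}},"required":["motion"]}

```bash
mkdir -p pics; python3 - <<'E'
from cell import env
import cv2
for n in ("scene","top"):
    im=env.get_image(n); cv2.imwrite(f"pics/{n}0.png",im[:,:,::-1])
    c=env.camera_info(n); print(n,c)
print(env.get_obs())
E
```

```text
scene {'K': array([[418.7850206 ,   0.        , 251.32742812],
       [  0.        , 418.7850206 , 189.84144031],
       [  0.        ,   0.        ,   1.        ]]), 'k1': -0.1453018613506731, 'R': array([[-0.80639852,  0.59136037,  0.00378607],
       [ 0.48177157,  0.66064549, -0.57571146],
       [-0.34295419, -0.46242885, -0.81764416]]), 't': array([ 379.09684238, -221.79965892, 1229.59259073])}
top {'K': array([[424.67529976,   0.        , 252.11346661],
       [  0.        , 424.67529976, 192.11366481],
       [  0.        ,   0.        ,   1.        ]]), 'k1': -0.019869180493633294, 'R': array([[-6.59205097e-03, -9.99978067e-01, -6.41336579e-04],
       [-9.84163641e-01,  6.60140762e-03, -1.77139350e-01],
       [ 1.77139699e-01, -5.36531482e-04, -9.84185572e-01]]), 't': array([  24.68426619,  528.39355336, 1190.9749766 ])}
{'t': 0.1, 'joint_positions': array([ 1.23141480e+00,  3.00420545e-01,  1.52152868e+00, -9.30163460e-06,
        1.32067916e+00, -6.65706775e-02]), 'joint_vel': array([ 0.00122174, -0.00087903, -0.00199027, -0.00081466, -0.00231502,
        0.00021745]), 'tau': array([-2.20247862e-04, -5.32645261e+01, -3.53285587e+01,  7.09613808e-02,
        2.35044491e-02, -3.09613677e-05]), 'tcp_pos': array([148.11136575, 529.46498373, 229.93620882]), 'eef_rot': array([-4.27171773e-01, -3.11221300e+00,  1.59628025e-03]), 'wrist_force': array([-0.29732928, -0.10892699, -0.2173643 ]), 'wrist_torque': array([ 0.01516313, -0.03835325,  0.00833298]), 'grasp_force': 0.0, 'opening': 93.91941477156224}
```

View pics/scene0.png

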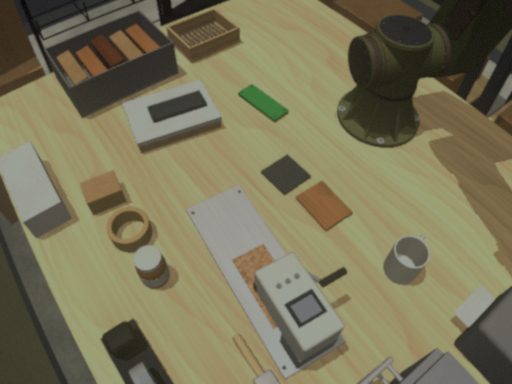

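View pics/top0.png

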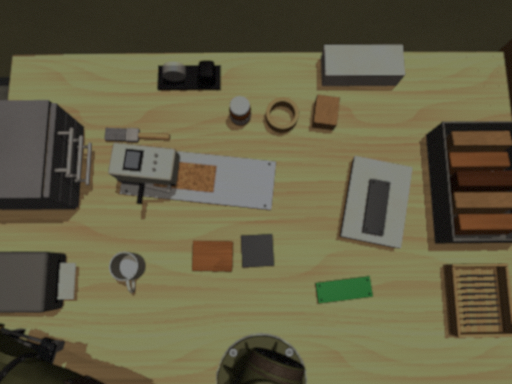

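The slab candidates in the top view are:
- the dark bar on the white carton at (376,207)
- the square dark coaster at (257,250)
- the green bar at (343,290)
- the brown bars in the tray at (480,170)

The dark oblong on the white carton fits: it is slate-coloured, oblong and lies on the white lid. I'll confirm it in a crop and measure.

```bash
cat > h.py <<'E'
import numpy as np, cv2
from cell import env
def ray(n,uv,z):
    c=env.camera_info(n);K=c["K"];d=np.array([c["k1"],0,0,0,0])
    p=cv2.undistortPoints(np.array(uv,float).reshape(-1,1,2),K,d).reshape(-1,2)
    D=np.c_[p,np.ones(len(p))]@c["R"]; o=-c["R"].T@c["t"]
    z=np.broadcast_to(z,len(p)); return o+D*((z-o[2])/D[:,2])[:,None]
def proj(n,X):
    c=env.camera_info(n)
    return cv2.projectPoints(np.array(X,float).reshape(-1,1,3),cv2.Rodrigues(c["R"])[0],c["t"],c["K"],np.array([c["k1"],0,0,0,0]))[0].reshape(-1,2)
def blob(im,box,f):
    "largest contour of mask f(h,s,v) in box x0,y0,x1,y1 (sub-pixel by 4x upsampling)"
    x0,y0,x1,y1=box
    c=cv2.resize(im[y0:y1,x0:x1],None,fx=4,fy=4,interpolation=cv2.INTER_CUBIC)
    h,s,v=cv2.split(cv2.cvtColor(c,cv2.COLOR_BGR2HSV).astype(int))
    m=f(h,s,v).astype(np.uint8)
    m=cv2.morphologyEx(m,cv2.MORPH_CLOSE,np.ones((9,9)))
    k=max(cv2.findContours(m,cv2.RETR_EXTERNAL,cv2.CHAIN_APPROX_NONE)[0],key=cv2.contourArea)
    return (k.reshape(-1,2)+.5)/4-.5+[x0,y0]
def rect(P):
    (c,s,a)=cv2.minAreaRect(P[:,:2].astype(np.float32)*1)
    b=cv2.boxPoints((c,s,a)); e=b[1]-b[0];f=b[2]-b[1]
    l=e if np.hypot(*e)>np.hypot(*f) else f
    return np.round(c,1),np.round(sorted(s)[::-1],1),round(float(np.degrees(np.arctan2(l[1],l[0]))%180),1)
E
python3 - <<'E'
from h import *
T=cv2.imread("pics/top0.png");S=cv2.imread("pics/scene0.png")
for im,pts in((T,[(376,207),(352,200),(240,180),(195,178),(142,195),(300,180),(190,203),(150,165)]),(S,[(179,107),(140,120),(225,215),(255,262),(330,277),(215,180)])):
    hsv=cv2.cvtColor(im,cv2.COLOR_BGR2HSV)
    print([tuple(hsv[y,x].tolist()) for x,y in pts])
dark=lambda h,s,v:v<85
for n,im,b in(("top",T,(355,170,395,245)),("scene",S,(140,85,215,130))):
    k=blob(im,b,dark); print(n,"slab",rect(ray(n,k,59)))
a=cv2.resize(T[120:250,100:420],(800,325),interpolation=cv2.INTER_CUBIC)
b=cv2.resize(S[180:380,180:380],(270,270),interpolation=cv2.INTER_CUBIC);c=cv2.resize(S[75:155,115:235],(405,270),interpolation=cv2.INTER_CUBIC)
o=np.zeros((600,800,3),np.uint8);o[:325]=a;o[328:598,:270]=b;o[328:598,275:680]=c
cv2.imwrite("pics/crop0.png",o)
E
```

```text
[(18, 23, 55), (38, 15, 132), (90, 6, 134), (14, 146, 117), (30, 40, 32), (29, 86, 131), (23, 98, 125), (43, 13, 134)]
[(30, 17, 61), (43, 14, 159), (26, 12, 154), (16, 114, 150), (28, 55, 56), (26, 82, 155)]
top slab (array([ 481.2, -333.7]), array([160.7,  62. ]), 169.1)
scene slab (array([ 490. , -327.4]), array([156.6,  67.8]), 168.9)
```

View pics/crop0.png

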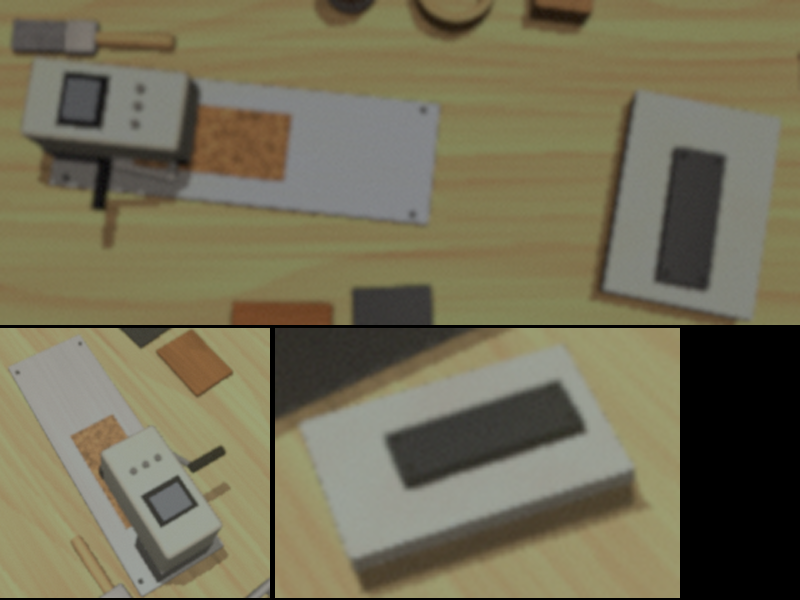

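The crop confirms it: the dark oblong at top px (376,207), scene px (179,107), is the slab on the white lid. The bed's infeed end is at top px (275,160) to (271,209), cork at (195,178), and the lever grip at about (141,193). Next I'll measure the engraver.

```bash
python3 - <<'E'
from h import *
T=cv2.imread("pics/top0.png");S=cv2.imread("pics/scene0.png")
def fit(P):
    vx,vy,x,y=cv2.fitLine(P.astype(np.float32),cv2.DIST_HUBER,0,.01,.01).ravel();return np.array([vx,vy]),np.array([x,y])
def bed(n,im,boxs,boxc):
    k=blob(im,boxs,lambda h,s,v:(s<45)&(v>95)); P=ray(n,k,10)[:,:2]
    e=blob(im,boxc,lambda h,s,v:(s>85)&(v>60)&(h<24)); C=ray(n,e,10)[:,:2]
    return P,C
for n,im,b,c in(("top",T,(182,140,290,220),(180,155,222,200)),("scene",S,(180,180,262,250),(225,235,282,290))):
    P,C=bed(n,im,b,c)
    x0=np.array([480.,-60.]);f=np.array([0.,1.]) ;y=None
    # initial frame from coarse guess, refine by classifying boundary pts
    th=np.radians(94.);u=np.array([np.cos(th),np.sin(th)])
    for it in range(4):
        v=np.array([-u[1],u[0]]);a=P@u;bb=P@v
        a0=np.percentile(a,1);lo,hi=np.percentile(bb,2),np.percentile(bb,98)
        m=(a>a0+12)&(a<a.min()+ (75 if n=="scene" else 150))
        L=P[m&(bb<lo+8)];H=P[m&(bb>hi-8)];E=P[(a<a0+6)&(bb>lo+10)&(bb<hi-10)]
        dl,pl=fit(L);dh,ph=fit(H);de,pe=fit(E)
        dl*=np.sign(dl@u);dh*=np.sign(dh@u);de*=np.sign(de@v)
        u=dl+dh;u/=np.hypot(*u)
    v=np.array([-u[1],u[0]])
    w=(ph-pl)@v; mid=(pl+ph)/2; a=pe@u; O=mid+u*(a-mid@u+270)
    print(n,"angles",[np.degrees(np.arctan2(*q[::-1])).round(2) for q in(dl,dh,de)],"width",w.round(1),"origin",O.round(1),len(L),len(H),len(E))
    q=(C-O);ax,ay=q@u,q@v;print(" cork in engr frame x",np.percentile(ax,[1,3]).round(1),"y",np.percentile(ay,[2,98]).round(1))
# lever grip: dark blob
k=blob(S,(312,262,352,292),lambda h,s,v:v<85);print("grip scene px",rect(k));kc=cv2.minAreaRect(k.astype(np.float32));sc=cv2.boxPoints(kc)
k=blob(T,(130,183,152,208),lambda h,s,v:v<60);print("grip top px",rect(k),cv2.boxPoints(cv2.minAreaRect(k.astype(np.float32))).round(1).tolist(),sc.round(1).tolist())
E
```

```text
Traceback (most recent call last):
cv2.error: OpenCV(4.12.0) /io/opencv/modules/imgproc/src/linefit.cpp:50: error: (-215:Assertion failed) count > 0 in function 'fitLine2D_wods'
```

```bash
cat > m.py <<'E'
from h import *
T=cv2.imread("pics/top0.png");S=cv2.imread("pics/scene0.png")
def fit(P):
    vx,vy,x,y=cv2.fitLine(P.astype(np.float32),cv2.DIST_HUBER,0,.01,.01).ravel();return np.array([vx,vy]),np.array([x,y])
for n,im,b,c in(("top",T,(182,140,290,220),(180,155,222,200)),("scene",S,(180,180,275,250),(225,235,282,290))):
    P=ray(n,blob(im,b,lambda h,s,v:(s<45)&(v>95)),10)[:,:2]
    C=ray(n,blob(im,c,lambda h,s,v:(s>85)&(v>60)&(h<24)),10)[:,:2]
    th=np.radians(86.);u=np.array([np.cos(th),np.sin(th)])
    for it in range(4):
        v=np.array([-u[1],u[0]]);a=P@u;bb=P@v
        a0=np.percentile(a,1);m=(a>a0+12)&(a<a0+(70 if n=="scene" else 150))
        md=(bb[m].min()+bb[m].max())/2
        L=P[m&(bb<md-65)&(bb>md-85)];H=P[m&(bb>md+65)&(bb<md+85)];E=P[(a<a0+6)&(abs(bb-md)<60)]
        dl,pl=fit(L);dh,ph=fit(H);de,pe=fit(E)
        dl*=np.sign(dl@u);dh*=np.sign(dh@u);de*=np.sign(de@v)
        u=dl+dh;u/=np.hypot(*u)
    v=np.array([-u[1],u[0]])
    w=(ph-pl)@v; mid=(pl+ph)/2; O=mid+u*((pe-mid)@u+270)
    print(n,"angles",[np.degrees(np.arctan2(*q[::-1])).round(2) for q in(dl,dh,de)],"width",w.round(1),"origin",O.round(1),len(L),len(H),len(E))
    q=(C-O);ax,ay=q@u,q@v;print(" cork in engr frame x",np.percentile(ax,[1,3]).round(1),"y",np.percentile(ay,[2,98]).round(1))
k=blob(S,(312,262,352,292),lambda h,s,v:v<85);print("grip scene px",rect(k))
k2=blob(T,(130,183,152,208),lambda h,s,v:v<60);print("grip top px",rect(k2),cv2.boxPoints(cv2.minAreaRect(k2.astype(np.float32))).round(1).tolist(),cv2.boxPoints(cv2.minAreaRect(k.astype(np.float32))).round(1).tolist())
E
python3 m.py
```

```text
top angles [np.float32(83.74), np.float32(83.51), np.float32(173.42)] width 149.7 origin [586.7 225.7] 180 184 155
 cork in engr frame x [-90.3 -90.2] y [-41.4  39.4]
scene angles [np.float32(83.01), np.float32(83.61), np.float32(173.26)] width 149.7 origin [593.  227.5] 72 68 171
 cork in engr frame x [-91.8 -91.7] y [-38.9  41.9]
grip scene px (array([332.6, 276.9]), array([29.3,  7.4]), 150.7)
grip top px (array([137.2, 192.9]), array([20.5, 15.2]), 90.0) [[129.60000610351562, 182.60000610351562], [144.89999389648438, 182.60000610351562], [144.89999389648438, 203.10000610351562], [129.60000610351562, 203.10000610351562]] [[318.0, 280.79998779296875], [343.6000061035156, 266.5], [347.20001220703125, 272.8999938964844], [321.6000061035156, 287.29998779296875]]
```

```bash
cat >> h.py <<'E'
from scipy.spatial.transform import Rotation as Ro
def plan(p,yaw=None):
    "remaining shift (tool axes, units of 40 mm) and turn (units of .5 rad) to TCP p, tool-y heading yaw deg (mod 180)"
    o=env.get_obs();R=Ro.from_rotvec(o["eef_rot"]).as_matrix()
    y=np.degrees(np.arctan2(R[1,1],R[0,1]))
    d=0 if yaw is None else (yaw-y+90)%180-90
    Rg=Ro.from_rotvec([0,0,np.radians(d)]).as_matrix()@R
    w=np.array(p)-o["tcp_pos"]
    print("t",round(o["t"],2),"tcp",o["tcp_pos"].round(1),"yaw",round(y,2),"tilt",R[:2,2].round(4),"open",round(o["opening"],1),"F",o["wrist_force"].round(1),"j",o["joint_positions"].round(2))
    print(" shift",(R.T@w/40).round(2)," rz",round(-np.radians(d)/.5,3)," shift if turned first",(Rg.T@w/40).round(2))
E
python3 - <<'E'
from h import *
plan([420,150,200]);plan([482,-335,140],79.1)
E
```

```text
t 0.1 tcp [148.1 529.5 229.9] yaw 74.37 tilt [-0.0003 -0.001 ] open 93.9 F [-0.3 -0.1 -0.2] j [ 1.23  0.3   1.52 -0.    1.32 -0.07]
 shift [-9.1  -7.3   0.76]  rz -0.0  shift if turned first [-9.1  -7.3   0.76]
t 0.1 tcp [148.1 529.5 229.9] yaw 74.37 tilt [-0.0003 -0.001 ] open 93.9 F [-0.3 -0.1 -0.2] j [ 1.23  0.3   1.52 -0.    1.32 -0.07]
 shift [-13.86 -18.56   2.27]  rz -0.165  shift if turned first [-12.28 -19.64   2.27]
```

Call:
send_rows(motion=[0, 0, 0, -0.5, -0.4, 0, 1, 0, 0, 0, -0.76, -0.61, 0, 1, 0, 0, 0, -0.76, -0.61, 0, 1, 0, 0, 0, -0.76, -0.61, 0, 1, 0, 0, 0, -0.76, -0.61, 0, 1, 0, 0, 0, -0.76, -0.61, 0, 1, 0, 0, 0, -0.76, -0.61, 0, 1, 0, 0, 0, -0.76, -0.61, 0, 1], grip_force=30)

```text
t: 0.77
tcp_pos: [322.6, 285.3, 230.4]
eef_rot: [-0.427, -3.112, 0.0]
wrist_force: [0.9, 0.4, -0.2]
opening: 93.8
grasp_force: 0.0
```

Call:
send_rows(motion=[0, 0, 0, -0.76, -0.61, 0, 1, 0, 0, 0, -0.76, -0.61, 0, 1, 0, 0, 0, -0.76, -0.61, 0, 1, 0, 0, 0, -0.76, -0.61, 0, 1, 0, 0, 0, -0.6, -0.7, 0, 1, 0, 0, 0, -0.4, -0.85, 0, 1, 0, 0, 0, -0.4, -0.85, 0, 1, 0, 0, 0, -0.4, -0.85, 0, 1])

```text
t: 1.43
tcp_pos: [447.0, 13.8, 230.3]
eef_rot: [-0.427, -3.112, 0.0]
wrist_force: [1.2, 0.6, 0.4]
opening: 94.3
grasp_force: 0.0
```

```bash
python3 - <<'E'
from h import *
plan([482,-335,140],79.1)
E
```

```text
t 1.43 tcp [447.   13.8 230.3] yaw 74.37 tilt [-0.0005  0.    ] open 94.3 F [1.2 0.6 0.4] j [-0.05  0.07  1.79 -0.    1.28 -1.35]
 shift [-3.19 -8.16  2.26]  rz -0.165  shift if turned first [-2.51 -8.4   2.26]
```

Call:
send_rows(motion=[0, 0, -0.165, -0.25, -0.85, 0, 1, 0, 0, 0, -0.26, -0.85, 0.2, 1, 0, 0, 0, -0.26, -0.85, 0.2, 1, 0, 0, 0, -0.26, -0.85, 0.2, 1, 0, 0, 0, -0.26, -0.85, 0.2, 1, 0, 0, 0, -0.26, -0.85, 0.2, 1, 0, 0, 0, -0.26, -0.85, 0.2, 1, 0, 0, 0, -0.26, -0.85, 0.2, 1])

```text
t: 2.1
tcp_pos: [473.8, -269.0, 173.8]
eef_rot: [-0.299, -3.127, -0.0]
wrist_force: [1.2, 0.1, 0.5]
opening: 94.0
grasp_force: 0.0
```

Call:
send_rows(motion=[0, 0, 0, -0.2, -0.5, 0.2, 1, 0, 0, 0, -0.1, -0.2, 0.2, 1, 0, 0, 0, 0, 0, 0, 1, 0, 0, 0, 0, 0, 0, 1, 0, 0, 0, 0, 0, 0, 1])

```text
t: 2.52
tcp_pos: [480.7, -295.7, 158.9]
eef_rot: [0.297, 3.127, 0.0]
wrist_force: [0.3, 0.1, 0.3]
opening: 94.3
grasp_force: 0.0
```

```bash
python3 - <<'E'
from h import *
plan([482,-335,130],79.1)
T=env.get_image("top");S=env.get_image("scene")
cv2.imwrite("pics/top1.png",T[:,:,::-1]);cv2.imwrite("pics/scene1.png",S[:,:,::-1])
a=cv2.resize(T[150:260,330:430,::-1],(400,440),interpolation=cv2.INTER_CUBIC)
b=cv2.resize(S[60:170,110:210,::-1],(400,440),interpolation=cv2.INTER_CUBIC)
cv2.imwrite("pics/crop1.png",np.hstack([a,b]))
E
```

```text
t 2.52 tcp [ 480.7 -295.7  158.9] yaw 79.16 tilt [0.0001 0.0001] open 94.3 F [0.3 0.1 0.3] j [-0.62  0.4   1.56  0.    1.18 -2.  ]
 shift [-0.22 -0.96  0.72]  rz 0.002  shift if turned first [-0.22 -0.96  0.72]
```

View pics/crop1.png

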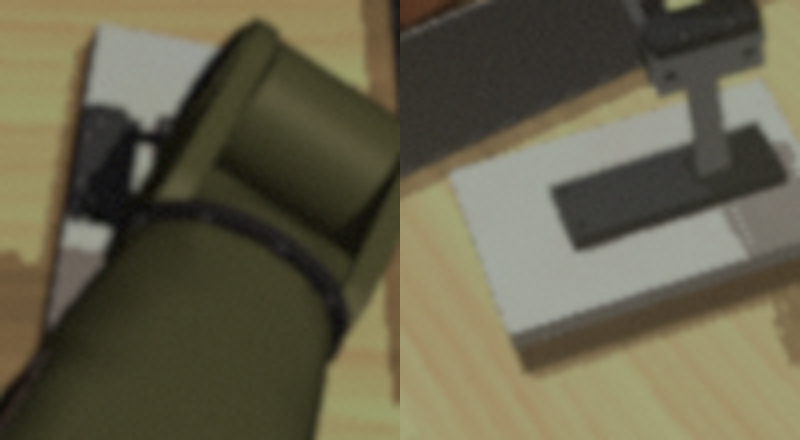

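```bash
python3 - <<'E'
from h import *
t=np.array([480.7,-295.7,158.9]);yt=np.array([np.cos(np.radians(79.16)),np.sin(np.radians(79.16)),0]);xt=np.array([-yt[1],yt[0],0])
b=t+59.5*yt-[0,0,25]
for s in(-8,0,8): print(proj("scene",[b+s*xt]))
# slab top corners predicted if centre (482,-335), 169.1deg ; and for shifted (488,-335)
a=np.radians(169.1);u=np.array([np.cos(a),np.sin(a)]);v=np.array([-u[1],u[0]])
for c in((482,-335),(486,-333)):
    X=[np.r_[np.array(c)+i*80*u+j*30*v,59] for i,j in((1,1),(1,-1),(-1,-1),(-1,1))]
    print(c,"scene",proj("scene",X).round(1).tolist(),"top",proj("top",X).round(1).tolist())
S=cv2.imread("pics/scene0.png");T=cv2.imread("pics/top0.png")
for im,bx in((S,(140,85,215,130)),(T,(355,170,395,245))):
    k=blob(im,bx,lambda h,s,v:v<85).astype(np.float32)
    print(cv2.approxPolyDP(k,3,True).reshape(-1,2).round(1).tolist())
E
```

```text
[[186.86962035 105.3029119 ]]
[[189.80439862 104.35551479]]
[[192.73015144 103.41274301]]
(482, -335) scene [[200.5, 88.6], [208.1, 101.3], [154.1, 118.9], [147.9, 105.3]] top [[382.9, 235.8], [362.0, 232.0], [369.5, 177.9], [390.0, 181.6]]
(486, -333) scene [[199.7, 89.5], [207.3, 102.3], [153.2, 119.9], [147.0, 106.3]] top [[382.1, 234.4], [361.2, 230.6], [368.8, 176.5], [389.2, 180.2]]
[[205.39999389648438, 102.4000015258789], [196.60000610351562, 91.0999984741211], [148.10000610351562, 108.9000015258789], [155.60000610351562, 121.5999984741211]]
[[370.1000061035156, 178.89999389648438], [361.6000061035156, 231.39999389648438], [381.1000061035156, 235.60000610351562], [389.3999938964844, 182.89999389648438]]
```

The crop shows the open gripper straddling the slab's line, with the scene fingertip at about px (188,103). Lateral margin is 17 mm per side, so I'll descend in steps and check the force.

Call:
send_rows(motion=[0, 0, 0, -0.15, -0.45, 0.2, 1, 0, 0, 0, -0.07, -0.45, 0.4, 1, 0, 0, 0, 0, 0, 0.5, 1, 0, 0, 0, 0, 0, 0.4, 1, 0, 0, 0, 0, 0, 0.3, 1, 0, 0, 0, 0, 0, 0.1, 1, 0, 0, 0, 0, 0, 0, 1, 0, 0, 0, 0, 0, 0, 1])

```text
t: 3.28
tcp_pos: [482.9, -333.9, 83.4]
eef_rot: [0.298, 3.127, -0.001]
wrist_force: [0.4, -0.1, -0.1]
opening: 94.2
grasp_force: 0.0
```

```bash
python3 - <<'E'
from h import *
plan([484,-333,73],79.1)
E
```

```text
t 3.28 tcp [ 482.9 -333.9   83.4] yaw 79.13 tilt [ 0.0008 -0.0007] open 94.2 F [ 0.4 -0.1 -0.1] j [-0.67  0.54  1.55 -0.    1.05 -2.05]
 shift [-0.02  0.03  0.26]  rz 0.001  shift if turned first [-0.02  0.03  0.26]
```

Call:
send_rows(motion=[0, 0, 0, 0, 0, 0.15, 1, 0, 0, 0, 0, 0, 0.11, 1, 0, 0, 0, 0, 0, 0, 1, 0, 0, 0, 0, 0, 0, -0.2, 0, 0, 0, 0, 0, 0, -1, 0, 0, 0, 0, 0, 0, -1, 0, 0, 0, 0, 0, 0, -1, 0, 0, 0, 0, 0, 0, -1], grip_force=25)

```text
t: 3.95
tcp_pos: [482.4, -334.1, 72.2]
eef_rot: [0.298, 3.127, -0.0]
wrist_force: [-1.5, -5.4, -0.2]
opening: 63.9
grasp_force: 2.4
```

Call:
send_rows(motion=[0, 0, 0, 0, 0, 0, -1, 0, 0, 0, 0, 0, 0, -1, 0, 0, 0, 0, 0, 0, -1, 0, 0, 0, 0, 0, 0, -1])

```text
t: 4.28
tcp_pos: [482.4, -334.1, 72.2]
eef_rot: [0.299, 3.127, -0.0]
wrist_force: [0.2, -1.4, 1.1]
opening: 60.1
grasp_force: 25.0
```

Call:
send_rows(motion=[0, 0, 0, 0, 0, -0.1, -1, 0, 0, 0, 0, 0, -0.3, -1, 0, 0, 0, 0, 0, -0.5, -1, 0, 0, 0, 0, 0, -0.5, -1, 0, 0, 0, 0, 0, -0.4, -1, 0, 0, 0, 0, 0.3, -0.2, -1, 0, 0, 0, -0.02, 0.6, 0, -1, 0, 0, 0, -0.03, 0.8, 0, -1], grip_force=30)

```text
t: 4.95
tcp_pos: [497.0, -267.2, 152.6]
eef_rot: [0.302, 3.127, -0.0]
wrist_force: [0.2, -0.3, -3.9]
opening: 59.9
grasp_force: 30.0
```

Call:
send_rows(motion=[0, 0, 0, -0.03, 0.9, 0, -1, 0, 0, 0, -0.03, 0.9, 0, -1, 0, 0, 0, -0.03, 0.9, 0, -1, 0, 0, 0, -0.03, 0.9, 0, -1, 0, 0, 0, -0.03, 0.9, 0, -1, 0, 0, 0, -0.03, 0.9, 0, -1, 0, 0, 0, -0.03, 0.9, 0, -1, 0, 0, 0, -0.03, 0.6, 0, -1])

```text
t: 5.62
tcp_pos: [558.5, 5.4, 152.1]
eef_rot: [-0.296, -3.127, -0.001]
wrist_force: [0.4, 0.1, -3.5]
opening: 60.0
grasp_force: 30.0
```

Call:
send_rows(motion=[0, 0, 0.1, 0, 0.3, 0, -1, 0, 0, 0.2, 0, 0, 0, -1, 0, 0, 0.23, 0, 0, 0, -1, 0, 0, 0.23, 0, 0, 0, -1, 0, 0, 0.23, 0, 0, 0, -1, 0, 0, 0.23, 0, 0, 0, -1, 0, 0, 0.23, 0, 0, 0, -1, 0, 0, 0.23, 0, 0, 0, -1])

```text
t: 6.28
tcp_pos: [560.5, 14.3, 152.0]
eef_rot: [-1.555, -2.729, 0.0]
wrist_force: [-0.4, -0.8, -3.6]
opening: 59.8
grasp_force: 30.0
```

Call:
send_rows(motion=[0, 0, 0.23, 0, 0, 0, -1, 0, 0, 0.23, 0, 0, 0, -1, 0, 0, 0.23, 0, 0, 0, -1, 0, 0, 0.23, 0, 0, 0, -1, 0, 0, 0.2, 0, 0, 0, -1, 0, 0, 0.1, 0, 0, 0, -1, 0, 0, 0, 0, 0, 0, -1, 0, 0, 0, 0, 0, 0, -1])

```text
t: 6.95
tcp_pos: [560.8, 14.0, 152.1]
eef_rot: [-2.294, -2.145, 0.0]
wrist_force: [0.4, -0.2, -2.6]
opening: 59.9
grasp_force: 30.0
```

```bash
python3 - <<'E'
from h import *
plan([569,57,80],-6.4)
for n in("top","scene"): cv2.imwrite(f"pics/{n}2.png",env.get_image(n)[:,:,::-1])
a=cv2.imread("pics/top2.png")[130:260,120:300];b=cv2.imread("pics/scene2.png")[140:290,150:350]
cv2.imwrite("pics/crop2.png",np.vstack([cv2.resize(a,(400,289)),cv2.resize(b,(400,300))]))
E
```

```text
t 6.95 tcp [560.8  14.  152.1] yaw -3.85 tilt [-0.0004  0.0001] open 59.9 F [ 0.4 -0.2 -2.6] j [-0.04  0.4   1.58  0.    1.17  0.03]
 shift [1.09 0.13 1.8 ]  rz 0.089  shift if turned first [1.09 0.09 1.8 ]
```

View pics/crop2.png

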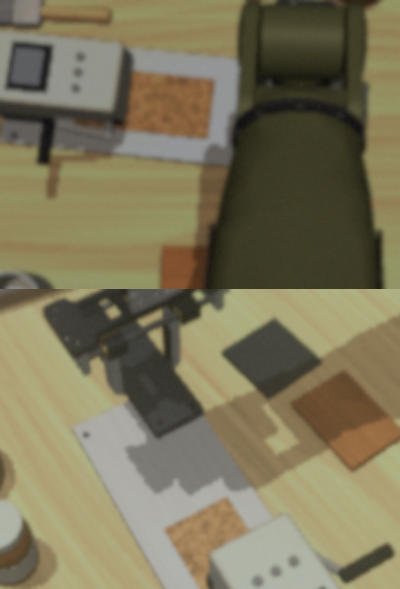

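The crop shows the slab held over the infeed end; only the scene view sees its front end, at about crop (180,410). I'll lower it to just above the bed and measure the slab against the bed in that view.

Call:
send_rows(motion=[0, 0, 0.089, 0.2, 0, 0, -1, 0, 0, 0, 0.4, 0.05, 0.3, -1, 0, 0, 0, 0.3, 0.05, 0.5, -1, 0, 0, 0, 0.15, 0, 0.5, -1, 0, 0, 0, 0.05, 0, 0.5, -1, 0, 0, 0, 0, 0, 0.5, -1, 0, 0, 0, 0, 0, 0.2, -1, 0, 0, 0, 0, 0, 0, -1])

```text
t: 7.72
tcp_pos: [568.8, 56.7, 50.3]
eef_rot: [-2.342, -2.091, 0.004]
wrist_force: [0.1, -0.2, -3.0]
opening: 59.5
grasp_force: 30.0
```

Call:
send_rows(motion=[0, 0, 0, 0, 0, 0, -1, 0, 0, 0, 0, 0, 0, -1])

```text
t: 7.88
tcp_pos: [570.4, 56.7, 53.4]
eef_rot: [2.343, 2.091, 0.002]
wrist_force: [0.2, -0.3, -4.4]
opening: 59.8
grasp_force: 30.0
```

```bash
python3 - <<'E'
from h import *
plan([569,57,50],-6.4)
S=env.get_image("scene")[:,:,::-1].copy();cv2.imwrite("pics/scene3.png",S)
x0,y0,x1,y1=180,170,290,270
o=cv2.resize(S[y0:y1,x0:x1],None,fx=6,fy=6,interpolation=cv2.INTER_CUBIC)
o=cv2.convertScaleAbs(o,alpha=1.5)
for i in range(0,x1-x0,10): cv2.putText(o,str(x0+i),(i*6,8),0,.3,(0,0,255),1);o[:4,i*6]=0
for i in range(0,y1-y0,10): cv2.putText(o,str(y0+i),(0,i*6+4),0,.3,(0,0,255),1)
cv2.imwrite("pics/crop3.png",o)
E
```

```text
t 7.88 tcp [570.4  56.7  53.4] yaw -6.52 tilt [0.0019 0.0001] open 59.8 F [ 0.2 -0.3 -4.4] j [0.04 0.55 1.61 0.   0.98 0.15]
 shift [ 0.   -0.04  0.08]  rz -0.004  shift if turned first [ 0.   -0.04  0.08]
```

View pics/crop3.png

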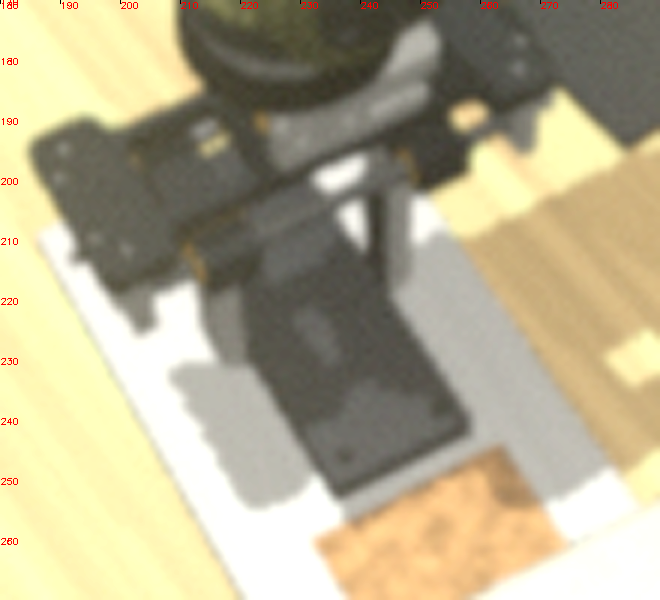

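The picture shows the slab's lower front corners at about scene px (236.3,253.3) and (258.3,242.0), just before the cork.

```bash
python3 - <<'E'
from h import *
P=ray("scene",[(236.3,253.3),(258.3,242.0)],26)[:,:2]; print(P.round(1))
for O,a in(((593,227.5),83.4),((586.7,225.7),83.6)):
    a=np.radians(a);u=np.array([np.cos(a),np.sin(a)]);v=np.array([-u[1],u[0]])
    print("engr coords of front corners",[( ((p-O)@u).round(1),((p-O)@v).round(1)) for p in P], "tcp",((np.array([570.4,56.7])-O)@u).round(1),((np.array([570.4,56.7])-O)@v).round(1))
E
```

```text
[[608.2 131. ]
 [551.  137.2]]
engr coords of front corners [(np.float64(-94.1), np.float64(-26.2)), (np.float64(-94.6), np.float64(31.3))] tcp -172.3 2.8
engr coords of front corners [(np.float64(-91.7), np.float64(-32.0)), (np.float64(-91.9), np.float64(25.6))] tcp -169.8 -2.6
```

Call:
send_rows(motion=[0, 0, 0, 0, 0.04, 0.1, -1, 0, 0, 0, 0.02, 0, 0.1, -1, 0, 0, 0, 0, 0, 0.07, -1, 0, 0, 0, 0, 0, 0.05, -1, 0, 0, 0, 0, 0, 0.04, -1, 0, 0, 0, 0, 0, 0, -1, 0, 0, 0, 0, 0, 0, -1])

```text
t: 8.52
tcp_pos: [571.5, 57.3, 37.6]
eef_rot: [-2.344, -2.091, 0.0]
wrist_force: [0.4, 0.0, -3.3]
opening: 59.8
grasp_force: 30.0
```

Call:
send_rows(motion=[0, 0, 0, 0, 0, 0.02, -1, 0, 0, 0, 0, 0, 0.02, -1, 0, 0, 0, 0, 0, 0, -1, 0, 0, 0, 0, 0, 0, -1])

```text
t: 8.85
tcp_pos: [571.6, 57.3, 37.2]
eef_rot: [2.344, 2.091, 0.0]
wrist_force: [-6.1, -1.1, 9.9]
opening: 59.6
grasp_force: 30.0
```

Call:
send_rows(motion=[0, 0, 0, 0, 0, -0.02, -1, 0, 0, 0, 0, 0, 0, -1, 0, 0, 0, 0, 0, 0, 0.6, 0, 0, 0, 0, 0, 0, 0.6, 0, 0, 0, 0, 0, 0, 0.6, 0, 0, 0, 0, 0, 0, 0.8, 0, 0, 0, 0, 0, -0.4, 0.8, 0, 0, 0, 0, 0, -0.8, 0.8])

```text
t: 9.52
tcp_pos: [569.7, 57.2, 82.2]
eef_rot: [-2.342, -2.089, 0.008]
wrist_force: [-0.9, -0.1, 0.0]
opening: 84.6
grasp_force: 0.0
```

Call:
send_rows(motion=[0, 0, 0, 0, 0, -1, 0.8, 0, 0, 0, 0, 0, -1, 0.8, 0, 0, 0, -0.8, 0, -0.5, 0.8, 0, 0, 0, -1, 0, 0, 0.8, 0, 0, 0, -1, 0, 0, 0.8, 0, 0, 0, -1, 0, 0, 0.8, 0, 0, 0, -1, 0, 0, 0.8, 0, 0, 0, -0.8, 0, 0, 0.8])

```text
t: 10.18
tcp_pos: [545.3, -167.8, 185.0]
eef_rot: [2.345, 2.09, 0.0]
wrist_force: [0.3, 0.6, -0.7]
opening: 84.7
grasp_force: 0.0
```

```bash
python3 - <<'E'
from h import *
plan([563,-3,37.4],-6.5)
for n in("top","scene"): cv2.imwrite(f"pics/{n}4.png",env.get_image(n)[:,:,::-1])
a=cv2.imread("pics/top4.png")[130:230,160:320];b=cv2.imread("pics/scene4.png")[170:270,170:330]
cv2.imwrite("pics/crop4.png",cv2.convertScaleAbs(np.vstack([cv2.resize(x,(480,300),interpolation=cv2.INTER_CUBIC) for x in(a,b)]),alpha=1.4))
E
```

```text
t 10.18 tcp [ 545.3 -167.8  185. ] yaw -6.58 tilt [ 0.0004 -0.0003] open 84.7 F [ 0.3  0.6 -0.7] j [-0.36  0.38  1.52 -0.    1.24 -0.25]
 shift [ 4.15 -0.03  3.69]  rz -0.003  shift if turned first [ 4.15 -0.03  3.69]
```

View pics/crop4.png

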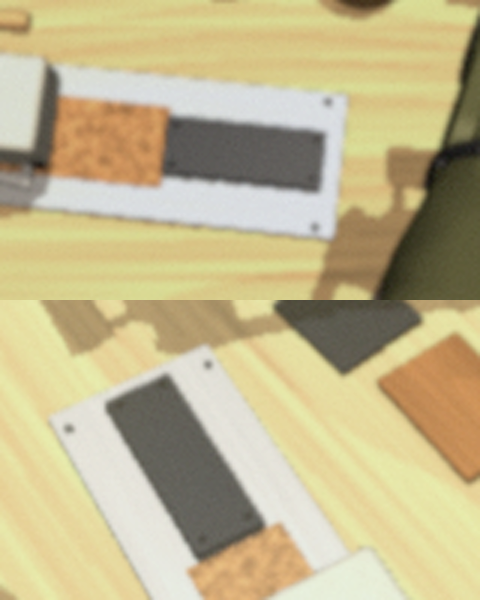

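The slab lies flat on the infeed, front edge just short of the cork (top px ~(216,179)). I'll measure it against the bed in both views.

```bash
sed -i 's/top0/top4/;s/scene0/scene4/' m.py; python3 - <<'E'
from h import *
# slab in both views; contour includes a sliver of side, so use mean plane 24 (top) and ~17 (scene)
O={"top":((586.7,225.7),83.6),"scene":((593,227.5),83.4)}
for n,b,z in(("top",(205,160,275,200),22),("scene",(200,190,262,262),17)):
    k=blob(cv2.imread(f"pics/{n}4.png"),b,lambda h,s,v:(v<85)); c,s,a=rect(ray(n,k,z))
    o,th=O[n];th=np.radians(th);u=np.array([np.cos(th),np.sin(th)]);v=np.array([-u[1],u[0]])
    print(n,c,s,a,"engr",((c-o)@u).round(1),((c-o)@v).round(1))
E
python3 m.py
```

```text
top [567.6  55.8] [156.6  59.4] 83.6 engr -171.0 0.0
scene [573.3  56.5] [162.4  58.3] 83.5 engr -172.1 -0.1
top angles [np.float32(83.82), np.float32(83.47), np.float32(173.45)] width 149.9 origin [586.7 225.7] 180 184 155
 cork in engr frame x [-92.6 -92.3] y [-41.3  39.3]
scene angles [np.float32(83.02), np.float32(83.31), np.float32(173.4)] width 149.8 origin [593.6 227.3] 73 67 170
 cork in engr frame x [-94.6 -94.3] y [-38.4  42.3]
grip scene px (array([332.6, 276.9]), array([29. ,  6.9]), 150.5)
grip top px (array([136.9, 192.8]), array([20.2, 14.5]), 90.0) [[129.60000610351562, 182.60000610351562], [144.10000610351562, 182.60000610351562], [144.10000610351562, 202.89999389648438], [129.60000610351562, 202.89999389648438]] [[318.29998779296875, 281.0], [343.5, 266.79998779296875], [346.8999938964844, 272.79998779296875], [321.70001220703125, 287.1000061035156]]
```

Call:
send_rows(motion=[0, 0, 0, 0.4, 0, 0, 0.8, 0, 0, 0, 0.8, 0, 0.2, 0.8, 0, 0, 0, 0.9, 0, 0.4, 0.8, 0, 0, 0, 0.9, 0, 0.4, 0.8, 0, 0, 0, 0.7, 0, 0.4, 0.8, 0, 0, 0, 0.4, 0, 0.4, 0.8, 0, 0, 0, 0.2, 0, 0.2, 0.8, 0, 0, 0, 0, 0, 0, 0.8])

```text
t: 10.95
tcp_pos: [564.8, 7.3, 103.2]
eef_rot: [-2.341, -2.093, 0.003]
wrist_force: [0.4, -1.0, -1.1]
opening: 84.3
grasp_force: 0.0
```

Call:
send_rows(motion=[0, 0, 0, 0, 0, 0, 0.8, 0, 0, 0, 0, 0, 0, 0.8])

```text
t: 11.12
tcp_pos: [566.0, 4.7, 105.8]
eef_rot: [2.344, 2.09, 0.001]
wrist_force: [-0.2, 0.0, 0.8]
opening: 84.6
grasp_force: 0.0
```

```bash
python3 - <<'E'
from h import *
plan([565.1,-0.3,37.5],-6.5)
E
```

```text
t 11.12 tcp [566.    4.7 105.8] yaw -6.58 tilt [ 0.0013 -0.0002] open 84.6 F [-0.2  0.   0.8] j [-0.06  0.47  1.6  -0.    1.07  0.06]
 shift [-0.13 -0.01  1.71]  rz -0.003  shift if turned first [-0.13 -0.01  1.71]
```

Call:
send_rows(motion=[0, 0, 0, -0.1, 0, 0.3, 0.8, 0, 0, 0, -0.03, 0, 0.4, 0.8, 0, 0, 0, 0, 0, 0.4, 0.8, 0, 0, 0, 0, 0, 0.3, 0.8, 0, 0, 0, 0, 0, 0.2, 0.8, 0, 0, 0, 0, 0, 0.08, 0.8, 0, 0, 0, 0, 0, 0, 0.8, 0, 0, 0, 0, 0, 0, 0.8], grip_force=12)

```text
t: 11.78
tcp_pos: [565.3, 0.3, 38.1]
eef_rot: [2.344, 2.091, 0.001]
wrist_force: [0.6, -0.5, -1.0]
opening: 84.8
grasp_force: 0.0
```

Call:
send_rows(motion=[0, 0, 0, 0, 0, 0, 0.5, 0, 0, 0, 0, 0, 0, 0.4, 0, 0, 0, 0, 0, 0, 0.3, 0, 0, 0, 0, 0, 0, -1, 0, 0, 0, 0, 0, 0, -1, 0, 0, 0, 0, 0, 0, -1, 0, 0, 0, 0, 0, 0, -1])

```text
t: 12.37
tcp_pos: [565.1, 0.5, 38.0]
eef_rot: [2.344, 2.091, 0.0]
wrist_force: [-2.7, 0.0, 3.8]
opening: 59.9
grasp_force: 12.0
```

```bash
python3 - <<'E'
from h import *
plan([584.6,171.1,37.3],-6.5)
E
```

```text
t 12.37 tcp [5.651e+02 5.000e-01 3.800e+01] yaw -6.53 tilt [ 0.0004 -0.    ] open 59.9 F [-2.7  0.   3.8] j [-0.06  0.56  1.64 -0.    0.94  0.05]
 shift [ 4.29 -0.    0.02]  rz -0.001  shift if turned first [4.29 0.   0.02]
```

Call:
send_rows(motion=[0, 0, 0, 0.15, 0, 0, -1, 0, 0, 0, 0.35, 0, 0, -1, 0, 0, 0, 0.5, 0, 0, -1, 0, 0, 0, 0.5, 0, 0, -1, 0, 0, 0, 0.5, 0, 0, -1, 0, 0, 0, 0.4, 0, 0, -1, 0, 0, 0, 0.2, 0, 0, -1, 0, 0, 0, 0, 0, 0, -1])

```text
t: 13.03
tcp_pos: [577.0, 105.9, 38.0]
eef_rot: [2.343, 2.093, 0.002]
wrist_force: [-0.3, 3.7, 5.2]
opening: 60.0
grasp_force: 12.0
```

```bash
python3 - <<'E'
from h import *
plan([584.6,171.1,37.6],-6.5)
E
```

```text
t 13.03 tcp [577.  105.9  38. ] yaw -6.43 tilt [0.0009 0.0007] open 60.0 F [-0.3  3.7  5.2] j [0.12 0.6  1.57 0.   0.97 0.23]
 shift [1.64 0.01 0.01]  rz 0.002  shift if turned first [1.64 0.   0.01]
```

Call:
send_rows(motion=[0, 0, 0, 0.2, 0, 0, -1, 0, 0, 0, 0.35, 0, 0, -1, 0, 0, 0, 0.4, 0, 0, -1, 0, 0, 0, 0.35, 0, 0, -1, 0, 0, 0, 0.24, 0, 0, -1, 0, 0, 0, 0.1, 0, 0, -1, 0, 0, 0, 0, 0, 0, -1, 0, 0, 0, 0, 0, 0, -1])

```text
t: 13.7
tcp_pos: [584.4, 169.8, 37.9]
eef_rot: [-2.344, -2.092, -0.002]
wrist_force: [0.2, 3.1, 5.0]
opening: 60.0
grasp_force: 12.0
```

```bash
python3 - <<'E'
from h import *
plan([584.6,171.1,37.6],-6.5)
S=env.get_image("scene")[:,:,::-1].copy();cv2.imwrite("pics/scene5.png",S)
E
```

```text
t 13.7 tcp [584.4 169.8  37.9] yaw -6.51 tilt [0.0009 0.001 ] open 60.0 F [0.2 3.1 5. ] j [0.22 0.64 1.5  0.   1.   0.34]
 shift [0.03 0.   0.01]  rz -0.0  shift if turned first [0.03 0.   0.01]
```

Call:
send_rows(motion=[0, 0, 0, 0.03, 0, 0, -1, 0, 0, 0, 0, 0, 0, -1, 0, 0, 0, 0, 0, 0, 0.4, 0, 0, 0, 0, 0, 0, 0.6, 0, 0, 0, 0, 0, 0, 0.7, 0, 0, 0, 0, 0, -0.2, 0.8, 0, 0, 0, 0, 0, -0.6, 0.8, 0, 0, 0, 0, 0, -1, 0.8])

```text
t: 14.42
tcp_pos: [582.6, 169.7, 107.3]
eef_rot: [-2.342, -2.089, 0.009]
wrist_force: [0.0, 0.2, -0.4]
opening: 84.5
grasp_force: 0.0
```

Call:
send_rows(motion=[0, 0, 0, 0, 0, -1, 0.8, 0, 0, 0, -0.4, 0, -1, 0.8, 0, 0, 0, -0.8, 0, -0.5, 0.8, 0, 0, 0, -0.9, 0, 0, 0.8, 0, 0, 0, -0.9, 0, 0, 0.8, 0, 0, 0, -0.9, 0, 0, 0.8, 0, 0, 0, -0.6, 0, 0, 0.8, 0, 0, 0, -0.2, 0, 0, 0.8])

```text
t: 15.08
tcp_pos: [562.5, -19.1, 209.0]
eef_rot: [2.347, 2.088, -0.0]
wrist_force: [0.4, -0.8, -0.3]
opening: 84.3
grasp_force: 0.0
```

```bash
cat > c.py <<'E'
from h import *
import sys
t=sys.argv[1]
for n in("top","scene"): cv2.imwrite(f"pics/{n}{t}.png",env.get_image(n)[:,:,::-1])
a=cv2.imread(f"pics/top{t}.png")[130:220,110:290];b=cv2.imread(f"pics/scene{t}.png")[220:360,220:360]
cv2.imwrite(f"pics/crop{t}.png",cv2.convertScaleAbs(np.vstack([cv2.resize(a,(560,280),interpolation=cv2.INTER_CUBIC),np.hstack([cv2.resize(b,(310,310),interpolation=cv2.INTER_CUBIC),np.zeros((310,250,3),np.uint8)])]),alpha=1.4))
E
python3 c.py 6; python3 - <<'E'
from h import *
plan([517,350,160],-6.5)
E
```

```text
t 15.18 tcp [563.  -17.  208.8] yaw -6.65 tilt [0.0003 0.    ] open 84.8 F [0.4 0.6 0.4] j [-0.1   0.35  1.51  0.    1.28  0.02]
 shift [ 8.98 -2.2   1.22]  rz -0.005  shift if turned first [ 8.99 -2.18  1.22]
```

View pics/crop6.png

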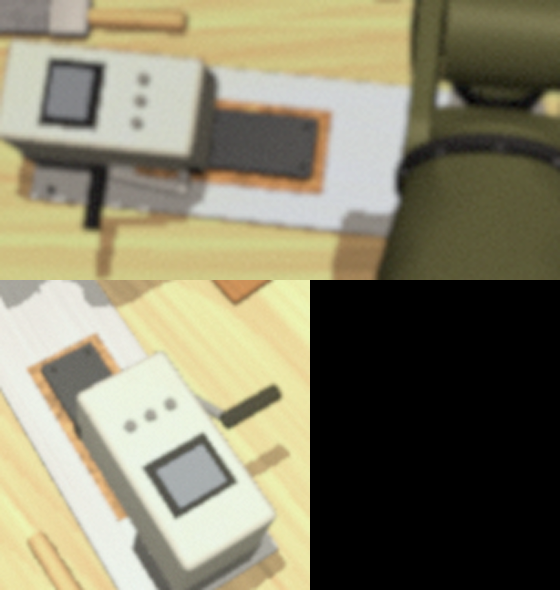

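The slab lies inside the cork with even margins: its end at crop (318,145) against the cork end at (328,150). Now I'll estimate the lever angle from its grip pixel.

```bash
python3 - <<'E'
from h import *
O=np.array([591.1,228.6]);th=np.radians(83.5);u=np.array([np.cos(th),np.sin(th)]);v=np.array([-u[1],u[0]])
W=lambda x,y,z:np.r_[O+x*u+y*v,z]
for q in(.42,.5,.55,.6,.68):
    X=[W(30+86*np.cos(.175+q),y,70+86*np.sin(.175+q)) for y in(57,86,115)]
    print(q,X[1].round(1),proj("scene",X).round(1).tolist(),"top",proj("top",X[1:2]).round(1).tolist())
for q in(0,-.12): print(q,W(30+86*np.cos(.175+q),86,70+86*np.sin(.175+q)))
E
```

```text
0.42 [517.1 338.9 118.2] [[323.4, 291.7], [335.6, 284.6], [347.5, 277.5]] top [[136.6, 192.4]]
0.5 [516.6 334.9 123.7] [[322.6, 288.9], [334.9, 281.7], [346.8, 274.7]] top [[137.5, 192.2]]
0.55 [516.3 332.1 127. ] [[322.0, 287.1], [334.3, 279.9], [346.3, 272.9]] top [[138.2, 192.1]]
0.6 [516.  329.2 130.2] [[321.4, 285.2], [333.7, 278.1], [345.8, 271.0]] top [[138.9, 192.0]]
0.68 [515.4 324.2 134.9] [[320.2, 282.1], [332.6, 275.0], [344.7, 268.0]] top [[140.3, 191.9]]
0 [518.63569879 352.28473747  84.97329983]
-0.12 [518.76967201 353.46060536  74.72761565]
```

Call:
send_rows(motion=[0, 0, 0, 0.4, -0.1, 0, -1, 0, 0, 0, 0.85, -0.22, 0, -1, 0, 0, 0, 0.9, -0.23, 0, -1, 0, 0, 0, 0.9, -0.23, 0, -1, 0, 0, 0, 0.9, -0.23, 0, -1, 0, 0, 0, 0.9, -0.23, 0, -1, 0, 0, 0, 0.9, -0.23, 0, -1, 0, 0, 0, 0.9, -0.23, 0, -1])

```text
t: 15.85
tcp_pos: [524.5, 259.4, 208.5]
eef_rot: [-2.343, -2.093, -0.0]
wrist_force: [-0.4, 0.2, -0.4]
opening: 35.2
grasp_force: 0.0
```

Call:
send_rows(motion=[0, 0, 0, 0.8, -0.2, 0, -1, 0, 0, 0, 0.5, -0.15, 0, -1, 0, 0, 0, 0.2, -0.05, 0, -1, 0, 0, 0, 0, 0, 0, -1, 0, 0, 0, 0, 0, 0, -1, 0, 0, 0, 0, 0, 0, -1])

```text
t: 16.35
tcp_pos: [516.9, 316.5, 208.4]
eef_rot: [2.345, 2.09, -0.0]
wrist_force: [0.0, -0.5, -0.6]
opening: 0.7
grasp_force: 0.0
```

```bash
python3 - <<'E'
from h import *
plan([516,328,167],-6.5)
E
```

```text
t 16.35 tcp [516.9 316.5 208.4] yaw -6.57 tilt [-0.     -0.0002] open 0.7 F [ 0.  -0.5 -0.6] j [ 0.49  0.44  1.38 -0.    1.32  0.6 ]
 shift [ 0.28 -0.05  1.03]  rz -0.003  shift if turned first [ 0.28 -0.05  1.03]
```

Descend onto the grip, expecting contact near TCP z 165.

Call:
send_rows(motion=[0, 0, 0, 0.2, -0.04, 0.3, -1, 0, 0, 0, 0.08, 0, 0.4, -1, 0, 0, 0, 0, 0, 0.25, -1, 0, 0, 0, 0, 0, 0.05, -1, 0, 0, 0, 0, 0, 0.05, -1, 0, 0, 0, 0, 0, 0, -1])

```text
t: 16.85
tcp_pos: [516.5, 328.4, 166.3]
eef_rot: [-2.345, -2.091, 0.0]
wrist_force: [0.3, 0.6, 0.3]
opening: 0.4
grasp_force: 0.0
```

```bash
python3 - <<'E'
from h import *
plan([518,352,118],-6.5)
S=env.get_image("scene")[:,:,::-1].copy()
cv2.imwrite("pics/crop7.png",cv2.convertScaleAbs(cv2.resize(S[210:320,270:400],None,fx=4,fy=4,interpolation=cv2.INTER_CUBIC),alpha=1.4))
E
```

```text
t 16.85 tcp [516.5 328.4 166.3] yaw -6.56 tilt [-0. -0.] open 0.4 F [0.3 0.6 0.3] j [0.51 0.49 1.41 0.   1.24 0.62]
 shift [ 0.59 -0.03  1.21]  rz -0.002  shift if turned first [ 0.59 -0.03  1.21]
```

View pics/crop7.png

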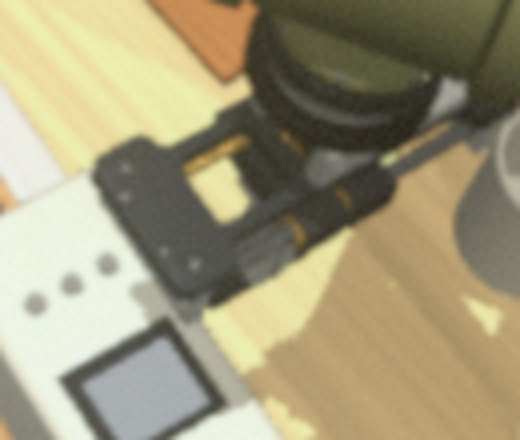

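The gripper now covers the lever, so I'll follow the arc by force.

Call:
send_rows(motion=[0, 0, 0, 0.07, 0, 0.08, -1, 0, 0, 0, 0.07, 0, 0.08, -1, 0, 0, 0, 0.07, 0, 0.09, -1, 0, 0, 0, 0.06, 0, 0.1, -1, 0, 0, 0, 0.06, 0, 0.1, -1, 0, 0, 0, 0, 0, 0, -1])

```text
t: 17.4
tcp_pos: [518.0, 342.8, 148.4]
eef_rot: [-2.344, -2.092, -0.003]
wrist_force: [0.1, 1.8, 2.8]
opening: 0.4
grasp_force: 1.5
```

Call:
send_rows(motion=[0, 0, 0, 0.05, 0, 0.1, -1, 0, 0, 0, 0.04, 0, 0.1, -1, 0, 0, 0, 0.04, 0, 0.1, -1, 0, 0, 0, 0.03, 0, 0.1, -1, 0, 0, 0, 0.03, 0, 0.1, -1, 0, 0, 0, 0, 0, 0, -1])

```text
t: 17.9
tcp_pos: [518.4, 349.2, 127.1]
eef_rot: [-2.344, -2.091, 0.003]
wrist_force: [0.6, 0.2, 0.4]
opening: 0.1
grasp_force: 0.1
```

```bash
python3 - <<'E'
from h import *
plan([518.5,352,118],-6.5)
E
```

```text
t 17.9 tcp [518.4 349.2 127.1] yaw -6.53 tilt [-0.0013 -0.001 ] open 0.1 F [0.6 0.2 0.4] j [ 0.53  0.56  1.4  -0.    1.18  0.65]
 shift [ 0.07 -0.01  0.23]  rz -0.001  shift if turned first [ 0.07 -0.01  0.23]
```

Call:
send_rows(motion=[0, 0, 0, 0.03, 0, 0.06, -1, 0, 0, 0, 0.02, 0, 0.06, -1, 0, 0, 0, 0.01, 0, 0.06, -1, 0, 0, 0, 0.01, 0, 0.04, -1])

```text
t: 18.23
tcp_pos: [519.0, 352.0, 119.2]
eef_rot: [-2.344, -2.091, 0.0]
wrist_force: [-0.9, 0.4, 2.9]
opening: 0.6
grasp_force: 1.1
```

Call:
send_rows(motion=[0, 0, 0, 0, 0, 0.02, -1, 0, 0, 0, 0, 0, 0.02, -1, 0, 0, 0, 0, 0, 0, -1])

```text
t: 18.48
tcp_pos: [519.0, 352.3, 118.1]
eef_rot: [-2.344, -2.091, -0.001]
wrist_force: [-1.0, 0.7, 2.2]
opening: 0.9
grasp_force: 1.3
```

Call:
send_rows(motion=[0, 0, 0, 0, 0, 0.03, -1, 0, 0, 0, 0, 0, 0.02, -1, 0, 0, 0, 0, 0, 0, -1])

```text
t: 18.73
tcp_pos: [519.2, 352.5, 117.5]
eef_rot: [-2.344, -2.091, -0.002]
wrist_force: [-5.8, -0.3, 14.5]
opening: 0.8
grasp_force: 7.2
```

The force rises sharply to 14.5 N at the expected height, so the roller is on the slab. Next I lift off, back away and look.

Call:
send_rows(motion=[0, 0, 0, 0, 0, 0.01, -1, 0, 0, 0, 0, 0, 0, -1, 0, 0, 0, 0, 0, -0.1, -1, 0, 0, 0, 0, 0, -0.5, -1, 0, 0, 0, 0, 0, -1, -1, 0, 0, 0, 0, 0, -1, -1, 0, 0, 0, 0, -0.3, -0.7, -1, 0, 0, 0, -0.2, -0.6, 0, -1])

```text
t: 19.4
tcp_pos: [484.5, 349.0, 253.3]
eef_rot: [2.344, 2.089, 0.014]
wrist_force: [0.1, 0.1, -0.3]
opening: 0.1
grasp_force: 0.0
```

Call:
send_rows(motion=[0, 0, 0, -0.3, -0.9, 0, -1, 0, 0, 0, -0.3, -0.9, 0, -1, 0, 0, 0, -0.3, -0.9, 0, -1, 0, 0, 0, -0.1, -0.5, 0, -1, 0, 0, 0, 0, -0.2, 0, -1, 0, 0, 0, 0, 0, 0, -1, 0, 0, 0, 0, 0, 0, -1])

```text
t: 19.98
tcp_pos: [343.4, 324.2, 247.7]
eef_rot: [2.344, 2.092, 0.001]
wrist_force: [0.3, 0.3, 0.2]
opening: 0.5
grasp_force: 0.0
```

```bash
python3 c.py 8; python3 - <<'E'
from h import *
plan([518,352,118]);
S=cv2.imread("pics/scene8.png");k=blob(S,(312,262,360,305),lambda h,s,v:v<85);print(rect(k))
O=np.array([591.1,228.6]);th=np.radians(83.5);u=np.array([np.cos(th),np.sin(th)]);v=np.array([-u[1],u[0]])
for q in(0,.05,.1,.2): print(q,proj("scene",np.r_[O+(30+86*np.cos(.175+q))*u+86*v,70+86*np.sin(.175+q)]).round(1))
E
```

```text
t 20.08 tcp [343.7 324.1 247.3] yaw -6.56 tilt [-0.0002 -0.0004] open 0.3 F [ 0.4 -0.2  0.7] j [ 0.68  0.11  1.71 -0.    1.32  0.79]
 shift [1.19 4.25 3.23]  rz -0.0  shift if turned first [1.19 4.25 3.23]
(array([337.9, 294.4]), array([23. ,  6.7]), 149.0)
0 [[336.6 296.4]]
0.05 [[336.7 295.3]]
0.1 [[336.8 294.1]]
0.2 [[336.7 291.4]]
```

View pics/crop8.png

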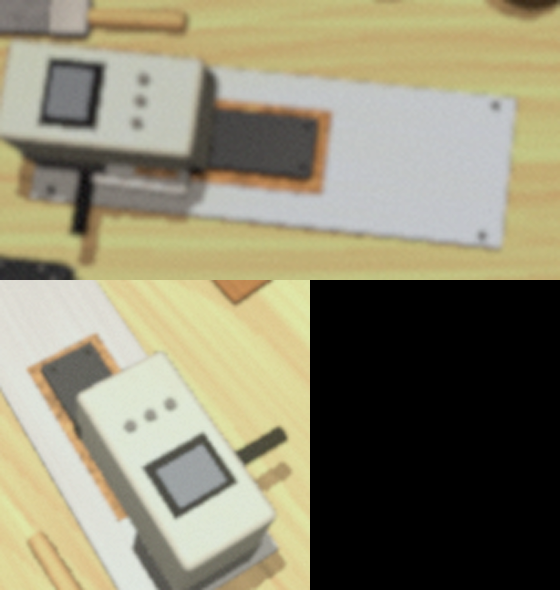

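The grip is down at about crop (262,445); allowing for the part the head hides, its pixel gives q ≈ 0. Last check before handing in: the slab's margins in the mat.

```bash
python3 - <<'E'
from h import *
for n,o,th,b,bc,z in(("top",(586.7,225.7),83.6,(180,158,218,195),(180,155,222,200),22),("scene",(593.3,227.4),83.4,(235,243,272,275),(225,235,282,290),20)):
    im=cv2.imread(f"pics/{n}8.png");th=np.radians(th);u=np.array([np.cos(th),np.sin(th)]);v=np.array([-u[1],u[0]])
    P=ray(n,blob(im,b,lambda h,s,v:v<75),z)[:,:2]-o
    x,y=P@u,P@v; s=(x>np.percentile(x,2)+8)&(x<-25)
    lo,hi=P[s&(y<0)],P[s&(y>0)]
    print(n,"outer end x",np.percentile(x,2).round(1),"y",np.median(lo@v).round(1),np.median(hi@v).round(1),"skew deg",[np.degrees(np.polyfit(q@u,q@v,1)[0]).round(1) for q in(lo,hi)])
E
```

```text
top outer end x -80.9 y -30.2 29.5 skew deg [np.float64(-1.2), np.float64(-1.6)]
scene outer end x -79.9 y -25.7 26.6 skew deg [np.float64(23.1), np.float64(-33.3)]
```

```bash
python3 -c "
from cell import env
print(env.finish_job())"
```

```text
the job is handed in; nothing more can be done
None
```

I set the slab down on the infeed, let go, slid it flat into the cork mat (within about 1 mm of centre, 1.4° skew), and pressed the lever down until the roller met the slab; the job is handed in at about 20 s, with no verdict shown.

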